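# Gather the mounted specimens at the pick-out notch of the caddy

### The arm

A 6-joint arm with a two-finger parallel gripper is mounted at the origin on a cart in front of the work surface, level with it; the furniture and walls round the work are solid. World frame = base frame: x ahead of the robot, y to its left, z up, the work surface at z = 0. Lengths are in m, angles in rad, forces in N, time in s.
With the tool pointing down it reaches from about 0.275 to 1 m from the base axis. Payload 8.4 kg.
Tool frame: the origin (TCP) lies on the centre line of the jaws, within the pads' length; the fingertips stand 17 mm ahead of it and the grasp point (between the pads) lies 2 mm behind it (bot.tcp_to_tips is the y of the fingertips in the tool frame, in m); y points along the fingers, z is the direction in which the jaws open and shut, and the axes are right-handed (so a half turn about y gives the same grasp; the last joint's range is limited). The gripper opens to 85 mm and grips with 20 to 120 N. Pads are 22 mm wide; open, the fingers measure 114 mm over their backs; the gripper's body (76 mm by 85 mm) begins 54 mm behind the grasp point. The pads swing forward as they close: fully open they stand 13 mm farther back than shut.
Start: joints at [-1.106, 0.353, 1.633, -0, 1.155, -0.002], TCP at [0.281, -0.558, 0.248] pointing down, gripper open.
Joint ranges: [-2.63, 2.63], [-0.92, 2.1], [0.06, 2.66], [-1.3, 4.44], [0, 2.69], [-3.02, 3.02]. Speed limits (rad/s): [2.22, 2.22, 2.79, 3.14, 3.14, 3.14].

### API

Orientations are given as a unit quaternion [x, y, z, w].
In Python, from workcell import bot, hand, kinematics, get_obs, vision, hand_in gives the robot as it stands. The module is installed in compiled form; this text tells all that it offers. Calls block until the motion is done:
- bot.reach(position, orientation): joint-space move of the TCP to a pose.
- bot.servo_line(position, ori=None, velocity=0.15): straight line of the TCP; ori=None keeps the orientation; velocity is the mean speed in m/s.
- bot.goto_joints(angles): joint-space move.
- hand.move_gripper(opening, strength=None): finger opening in m; strength is the grip in N (None keeps the last); returns when the fingers have stopped.
- bot.dwell(seconds).
- kinematics.solve_ik(position, orientation): joint angles nearest the present ones, or None.
- get_obs(): the state.
- vision.read_camera(name): name is "side" or "top"; returns a dict with "frame" (480x640x3 uint8, red, green, blue), "intrinsics" (3x3 intrinsics, pixels), "dist" ([k1, k2, p1, p2, k3] as OpenCV has them; the pictures are not rectified), "view" (4x4, takes a point from world to camera coordinates). Camera axes: x right, y down, z forward; pixel columns grow to the right and rows downward; lengths in m; the calibration is good to about 2 mm. A picture is of the moment at which its call begins. There is no depth.
A pose or a line that the arm cannot do raises bot.IKError and nothing moves.
- hand_in(): hands the job in, once; it reports no verdict.
The state is a dict: "time_s": time; "joint_pos": joint angles; "joint_vel": joint speeds; "joint_efforts": joint torques, N m; "position": TCP position; "orientation": TCP orientation; "wrist_force": force on the tool from outside, world axes, zero at the start; "ft_torque": the same for the moment, N m; "gripper_width": finger opening in m.
Only numpy, scipy, OpenCV 4.12 (cv2) and the standard library are available. Lean on these libraries where they do the work, as an engineer would, in place of code of your own. Each camera call takes 0.05 s, during which the arm holds its last target. There are 200 camera calls.

### The job

Gently lower the clear lid of the specimen caddy until it is fully shut, so that the anvil stays in and the handle is free; then lift the caddy by its handle clear of the bench and tilt it until all three loose specimens have slid together into the corner beside the pick-out notch. Finish while holding it there: still, clear of everything and tilted by about 30 degrees, so that a colleague can take the specimens out; spill nothing and leave the other things on the bench alone.

Things in the scene. Friction and masses are not known exactly. Their poses are not given: they have to be found in the camera images.
- caddy: Grey carrying caddy, box 240 (x) x 160 (y) mm, rim at z 52; 0.6-0.8 kg loaded. Origin: centre of its underside; all coordinates here are mm in its frame. Walls 4 thick, floor top z 6. A partition at x = 0 divides it: open compartment (x -116 to -3, nearer the robot) with the specimens, lidded one (x 3 to 116). Slick inside: specimens slide on the floor from 7-10 degrees of tilt
- caddy_handle (a point): Centre of the grip bar of the fixed bridge handle, at (0, 0, 120) in the caddy, over the partition. The bar runs along the caddy's y axis: 148 long, 14 thick in x, 26 high (z 107 to 133), flat sides; uprights at y = +-66 carry it. Grasp it from above across its 14 mm; only the handle is non-slip. Axes as the caddy's
- caddy_corner (a point): Inner floor corner that the specimens must slide to, at (-116, -76, 6) in the caddy: outer corner of the open compartment beside the pick-out notch, a 52 mm wide cut (y -66 to -14) in the end wall x = -118, down to z 34. About 30 degrees of tilt, straight down towards this corner, runs the specimens along the walls into it
- caddy_corner_foot (a point): Outer bottom edge of the caddy under that corner, at (-120, -80, 2): its lowest point when it is tilted towards the corner
- caddy_lid (a joint): Lid angle, rad: 0 = shut flat on the rim, grows as it opens; starts at 0.7 to 1.1 (standing half open beside the handle). A friction hinge holds it wherever it is left; pushing it shut takes about 1 N near the free edge. No latch; it stays shut when the caddy is tilted towards the corner
- caddy_hinge (a point): Middle of the lid's hinge line, at (9, 0, 54) in the caddy; the line runs along the caddy's y axis. Axes as the caddy's
- caddy_lid_edge (a point): Middle of the lid's upper face at its free edge, 114 mm from the hinge line. Clear plate 3 mm thick with a dark frame, 152 wide, thumb tab 40 wide sticking out 15 past the edge. Shut, it reaches from the hinge to the caddy's +x, top at z 56; it opens up towards the handle. It can be pushed shut with the fingers on its upper side, which faces the handle
- specimen_a: Mounted specimen, black resin cylinder 30 mm across and 18 high, 29 g, loose on the floor of the open compartment; origin at the centre of its underside
- specimen_b: Mounted specimen, black resin cylinder 30 mm across and 19 high, 29 g; as above
- specimen_c: Mounted specimen, grey resin cylinder 30 mm across and 17 high, 28 g; as above
- anvil: Steel vee anvil, 36 x 36 x 30 mm, 160 g, loose and alone in the covered compartment; origin at the centre of its underside. It may slide about in there
- hardness_block: Bystander: round steel hardness block, 60 mm across, 15 high, on the bench to the left; origin at the centre of its underside
- usb_stick: Bystander: USB stick, 17 x 52 x 8 mm, on the bench to the right, between the caddy and the vice; origin at the centre of the underside
- vice: Bystander: small machine vice, 68 x 196 x 75 mm, fixed to the bench at the right; origin at the centre of the underside. Behind it stands the room's instrument cabinet (fixed; left face at y = -0.40, front at x = 0.51, top at 0.32 m in the robot's frame): go round in front of it or over it
- hardness_tester: Tall hardness tester standing on the bench to the left of the caddy; part of the room, never moves

How it is judged:
On the way, in this order (a step that is already met when the one before it is completed fails the run):
1. the lid is fully shut (below 0.06 rad) while the caddy still stands level on the bench (value of joint caddy_lid below 0.06 rad and height (world z) of caddy below 0.012 m and angle between caddy's own z axis and vertical below 0.1 rad), for 0.2 s.
2. the caddy is held off the bench by the fingers, with the lid shut (value of joint caddy_lid below 0.06 rad and height (world z) of caddy above 0.03 m and height (world z) of caddy_corner_foot above 0.02 m and contact force between the fingers and caddy above 2 N), for 0.2 s.
At the end, for the whole second after the job is handed in: Lid shut (< 0.06 rad); fingers hold the caddy still, its low corner 20 mm or more above the bench, touching neither bystanders nor tester, tilted 20 to 45 degrees; all specimens lie still with centres within 86 mm of the notch corner, one within 34 mm; anvil inside (value of joint caddy_lid below 0.06 rad and height (world z) of caddy_corner_foot above 0.02 m and angle between caddy's own z axis and vertical between 0.35 and 0.8 rad and contact force between the fingers and caddy above 2 N and linear speed of each of caddy, specimen_a, specimen_b, specimen_c below 0.03 m/s and angular speed of caddy below 0.15 rad/s and distance between each of specimen_a, specimen_b, specimen_c and caddy_corner below 0.086 m and distance between any of specimen_a, specimen_b, specimen_c and caddy_corner below 0.034 m and not (z of specimen_a in the frame of caddy above 0.03 m or z of specimen_a in the frame of caddy below -0.02 m) and not (z of specimen_b in the frame of caddy above 0.03 m or z of specimen_b in the frame of caddy below -0.02 m) and not (z of specimen_c in the frame of caddy above 0.03 m or z of specimen_c in the frame of caddy below -0.02 m) and not (z of anvil in the frame of caddy above 0.05 m or z of anvil in the frame of caddy below -0.02 m) and contact force between caddy and hardness_block below 0.3 N and contact force between caddy and usb_stick below 0.3 N and contact force between caddy and vice below 0.3 N and contact force between caddy and hardness_tester below 0.3 N); the arm keeps its last pose, push and grip.
It fails at once if the lid is slammed (closes faster than 5 rad/s) (velocity of joint caddy_lid below -5 rad/s).
It fails at once if a specimen or the anvil falls out of the caddy ((z of specimen_a in the frame of caddy above 0.05 m or z of specimen_a in the frame of caddy below -0.02 m) or (z of specimen_b in the frame of caddy above 0.05 m or z of specimen_b in the frame of caddy below -0.02 m) or (z of specimen_c in the frame of caddy above 0.05 m or z of specimen_c in the frame of caddy below -0.02 m) or (z of anvil in the frame of caddy above 0.05 m or z of anvil in the frame of caddy below -0.02 m)).
It fails at once if a bystander on the bench is disturbed (moved by 20 mm) (distance of any of hardness_block, usb_stick from where it was at the start of the episode above 0.02 m).
It also fails if it takes over 54 s, if anything falls off the work surface, if the arm or the gripper's body presses on something with over 40 N, if the wrist force passes 120 N, or if a joint passes its speed limit or range.

## Working session

There is one attempt and no reset: what is moved stays moved. The work goes in short steps, each a Python script; the robot and the scene stay as the last script left them, time stands still between calls to the robot, and variables do not carry over. Pictures are saved under pics/ and viewed, about 8 in all and at most 12, crops included, and the job is handed in when it is done.

```bash
mkdir -p pics
python3 - <<'E'
from workcell import *
import cv2,numpy as np
for n in("side","top"):
    c=vision.read_camera(n); cv2.imwrite(f"pics/{n}0.png",c["frame"][:,:,::-1])
    V=np.array(c["view"]);print(n,np.round(c["intrinsics"],1).tolist(),c["dist"],np.round(V,4).tolist(),"cam at",-V[:3,:3].T@V[:3,3])
o=get_obs();print(o, bot.tcp_to_tips)
E
```

```text
side [[602.1, 0.0, 322.4], [0.0, 602.1, 231.2], [0.0, 0.0, 1.0]] [-0.20628835  0.          0.          0.          0.        ] [[-0.8305, -0.557, 0.0059, 0.3773], [-0.2939, 0.4292, -0.854, 0.3303], [0.4732, -0.711, -0.5202, 1.1035], [0.0, 0.0, 0.0, 1.0]] cam at [-0.1117324   0.85295745  0.85384642]
top [[473.0, 0.0, 322.5], [0.0, 473.0, 238.1], [0.0, 0.0, 1.0]] [-0.02434259  0.          0.          0.          0.        ] [[0.0032, -0.9998, 0.0194, -0.1878], [-0.9885, -0.0061, -0.1508, 0.5817], [0.1509, -0.0187, -0.9884, 1.2433], [0.0, 0.0, 0.0, 1.0]] cam at [ 0.38798074 -0.16088277  1.32024504]
{'time_s': 0.1, 'joint_pos': array([-1.10638319e+00,  3.53615326e-01,  1.63407771e+00,  1.25686876e-05,
        1.15519994e+00, -2.43008119e-03]), 'joint_vel': array([ 0.00038668,  0.00155713, -0.00183445, -0.00041705,  0.00101168,
       -0.00078816]), 'joint_efforts': array([ 1.31086745e-04, -6.06355762e+01, -3.42821360e+01,  3.61680247e-05,
        3.93782029e-03,  3.55304769e-05]), 'position': array([ 0.28109266, -0.5577537 ,  0.24760631]), 'orientation': array([-0.16365875,  0.68837923, -0.68748232,  0.16345616]), 'wrist_force': array([-0.45661151, -0.79648482, -0.70635911]), 'ft_torque': array([ 0.01215686, -0.01935469,  0.03064303]), 'gripper_width': 0.08571247747505456} 0.017
```

View pics/top0.png

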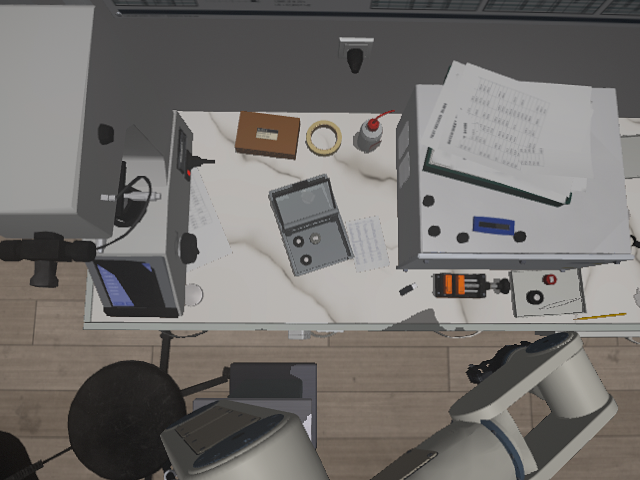

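View pics/side0.png

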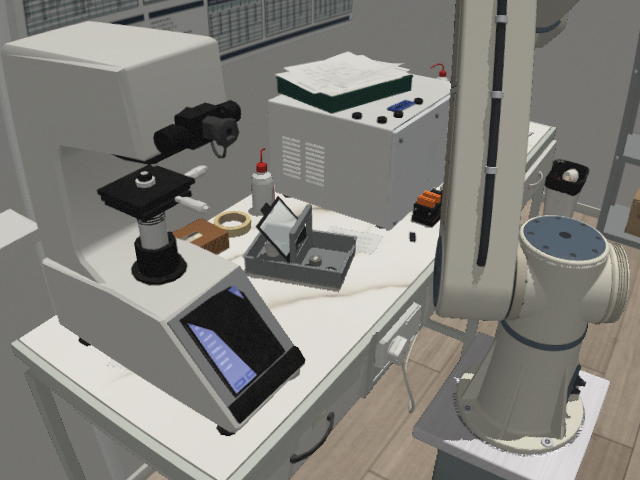

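Top view: the caddy is at about (313, 228) px, yawed about 15°, with specimens near (299,241), (306,260) and (315,239). The hardness block is at (194,294) and the USB stick at (406,289). In the side view the caddy is at (300,258), with the lid half open. Next I'll enlarge both.

Run:
```python
import cv2,numpy as np
t=cv2.imread("pics/top0.png")[165:285,260:360];s=cv2.imread("pics/side0.png")[190:295,235:365]
a=cv2.resize(t,None,fx=4,fy=4,interpolation=cv2.INTER_CUBIC);b=cv2.resize(s,None,fx=3,fy=3,interpolation=cv2.INTER_CUBIC)
im=np.zeros((480,800,3),np.uint8);im[:480,:400]=a;im[:315,405:795]=b;cv2.imwrite("pics/crop0.png",im)
```

```text
(no output)
```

View pics/crop0.png

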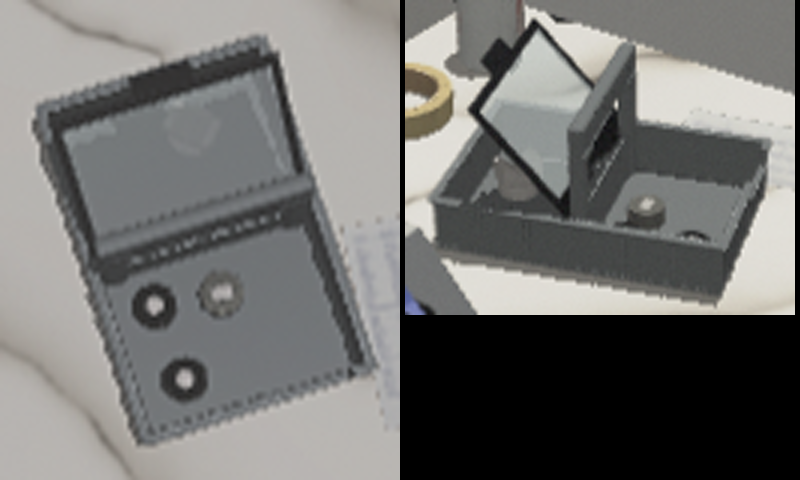

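The crop shows the rim corners clearly: near-left (145,442), near-right (372,370), far-left (38,108) and far-right (268,38) in crop pixels. The notch is at the near-right. The lid leans up towards the handle, and the anvil sits under it. Next I'll cast these points to world positions.

```bash
cat > h.py <<'E'
from workcell import *
import cv2,numpy as np
from scipy.spatial.transform import Rotation as R
def ray(c,uv):
    V=np.array(c["view"]);p=cv2.undistortPoints(np.array([[uv]],float),np.array(c["intrinsics"]),np.array(c["dist"]))[0,0]
    d=V[:3,:3].T@[p[0],p[1],1];return -V[:3,:3].T@V[:3,3],d/np.linalg.norm(d)
def plane(c,uv,z):
    o,d=ray(c,uv);return o+d*(z-o[2])/d[2]
def tri(c1,u1,c2,u2):
    o1,d1=ray(c1,u1);o2,d2=ray(c2,u2);s=np.linalg.lstsq(np.c_[d1,-d2],o2-o1,rcond=None)[0]
    a=o1+s[0]*d1;b=o2+s[1]*d2;return (a+b)/2,np.linalg.norm(a-b)
def proj(c,P):
    V=np.array(c["view"]);return cv2.projectPoints(np.array(P,float).reshape(-1,1,3),cv2.Rodrigues(V[:3,:3])[0],V[:3,3],np.array(c["intrinsics"]),np.array(c["dist"]))[0][:,0]
E
python3 - <<'E'
from h import *
t=vision.read_camera("top");s=vision.read_camera("side")
ct=lambda u,v:(260+u/4-.4,165+v/4-.4)
cs=lambda u,v:(235+(u-405)/3-.3,190+v/3-.3)
NL,NR,FL,FR=[plane(t,ct(*p),.052)[:2] for p in((145,442),(372,370),(38,108),(268,38))]
print(NL,NR,FL,FR)
L=lambda v:np.linalg.norm(v)
print("lens",L(FL-NL),L(FR-NR),L(NL-NR),L(FL-FR))
ctr=(NL+NR+FL+FR)/4;ex=FL+FR-NL-NR;ey=NL+FL-NR-FR
print("ctr",ctr,"yaw",np.degrees([np.arctan2(ex[1],ex[0]),np.arctan2(-ey[0],ey[1])]))
yaw=np.arctan2(ex[1]-ey[0]*1.0,ex[0]+ey[1])
Rz=R.from_euler("z",yaw).as_matrix()
for n,a,b in(("+y",(48,125),(472,108)),("-y",(270,55),(538,22))):
    P,g=tri(t,ct(*a),s,cs(*b));q=Rz.T@(P-[*ctr,0]);print(n,q,g,"lid",np.arctan2(q[2]-.054,q[0]-.009),np.hypot(q[2]-.054,q[0]-.009))
w=lambda p:Rz@(np.array(p)/1000)+[*ctr,0]
for n,p in(("bar+y",(0,74,133)),("bar-y",(0,-74,133)),("NL",(-120,80,52)),("NR",(-120,-80,52)),("NRb",(-120,-80,0))):
    a=proj(t,w(p))[0];b=proj(s,w(p))[0];print(n,"top crop",(a-[260,165])*4,"side crop",(b-[235,190])*3+[405,0])
for n,u,z in(("block",(194,294),.015),("usb",(406,289),.008)):print(n,plane(t,u,z))
for u in((180,300),(95,315),(188,110)):print("tester?",plane(t,u,.0),plane(t,u,.2))
E
```

```text
[ 0.4808351  -0.11397631] [ 0.53012792 -0.26649147] [ 0.70993177 -0.03779886] [ 0.76101834 -0.19584213]
lens 0.24142967311959918 0.24145748453087737 0.16028304916508238 0.16609488729731703
ctr [ 0.62047828 -0.15352719] yaw [17.70296148 17.91198722]
+y [0.08205867 0.07831969 0.14280892] 0.002520927200306147 lid 0.8823960851476484 0.11499823399639539
-y [ 0.08282107 -0.07116745  0.14144141] 0.005221935409345869 lid 0.8696588219950011 0.11443579340352443
bar+y top crop [ 92.31543066 246.82299133] side crop [572.53456209 130.73290431]
bar-y top crop [313.4933984  178.81161285] side crop [629.57142433  41.24895921]
NL top crop [143.46562799 438.99522017] side crop [720.59752226 247.90676723]
NR top crop [370.2021365  367.62490535] side crop [768.67354223 142.29806832]
NRb top crop [364.10500435 375.87777966] side crop [766.51212375 193.87448626]
block [0.43041834 0.1651017  0.015     ]
usb [ 0.44684358 -0.41798654  0.008     ]
tester? [0.41423221 0.2067349  0.        ] [0.41025545 0.15104559 0.2       ]
tester? [0.37190456 0.43836998 0.        ] [0.37433989 0.34759096 0.2       ]
tester? [ 9.67987074e-01  2.10676418e-01 -2.22044605e-16] [0.88012364 0.15439002 0.2       ]
```

Everything agrees. Rim sizes come out at 241×160–166 mm, the centre is at (0.620,-0.154) and the yaw is 17.8°. The lid is at 0.876 rad with a radius of 0.115 m. I'll check the IK for the whole plan before moving.

```bash
cat >> h.py <<'E'
C=np.array([.6205,-.1535,0]);yaw=np.radians(17.8);Rc=R.from_euler("z",yaw)
def w(x,y,z):return Rc.apply(np.array([x,y,z])/1000)+C
S=1   # jaw along S*caddy x
def toolR(Rcaddy,s=None):
    s=s or S; return Rcaddy*R.from_matrix(np.c_[[s,0,0] if 0 else np.cross([0,0,-1],[s,0,0]),[0,0,-1],[s,0,0]])
d=np.array([-116,-76,0])/np.hypot(116,76)   # downhill, caddy frame
def tilted(a):return Rc*R.from_rotvec(a*np.cross([0,0,1],d))
E
python3 - <<'E'
from h import *
print("yfing",R.from_quat(get_obs()["orientation"]).as_matrix().round(2).tolist())
t=tilted(np.radians(30)); print("foot z rel handle",t.apply([-.12,-.08,-.118])[2], "up",t.apply([0,0,1]))
for s in(1,-1):
    q=toolR(Rc,s).as_quat()
    for P in([.42,-.25,.33],w(38,0,175),w(90,0,72),w(0,0,121),w(0,0,320)):print(s,np.round(kinematics.solve_ik(P,q),2))
    for H in(.26,.3):
      for xy in((.62,-.1535),(.55,-.15)):print(s,"tilt",H,xy,kinematics.solve_ik([*xy,H],toolR(t,s).as_quat()))
E
```

```text
yfing [[-0.89, -0.0, 0.45], [-0.45, 0.0, -0.89], [-0.0, -1.0, -0.0]]
foot z rel handle -0.1742997157137839 up [-0.31444509 -0.38874707  0.8660254 ]
1 [-0.54  0.06  1.82 -0.    1.26 -0.85]
1 [-0.22  0.49  1.59 -0.    1.06 -0.53]
1 [-0.18  0.67  1.53 -0.    0.94 -0.49]
1 [-0.24  0.51  1.7  -0.    0.93 -0.56]
1 [-0.24  0.32  1.52 -0.    1.3  -0.56]
1 tilt 0.26 (0.62, -0.1535) [-0.49860734  0.32917339  1.74462199  0.60233628  1.05117248 -1.11096005]
1 tilt 0.26 (0.55, -0.15) [-0.55641231  0.2351195   1.87590975  0.60931491  1.0491134  -1.18288969]
1 tilt 0.3 (0.62, -0.1535) [-0.49860734  0.28904778  1.7052532   0.57890394  1.11721548 -1.06088632]
1 tilt 0.3 (0.55, -0.15) [-0.55641231  0.19094602  1.83469705  0.5839339   1.11976722 -1.1286323 ]
-1 [-0.54  0.06  1.82 -0.    1.26  2.29]
-1 [-0.22  0.49  1.59 -0.    1.06  2.62]
-1 [-0.18  0.67  1.53 -0.    0.94  2.65]
-1 [-0.24  0.51  1.7  -0.    0.93  2.59]
-1 [-0.24  0.32  1.52 -0.    1.3   2.59]
-1 tilt 0.26 (0.62, -0.1535) [-0.49860734  0.32917339  1.74462199  0.60233628  1.05117248  2.03063261]
-1 tilt 0.26 (0.55, -0.15) [-0.55641231  0.2351195   1.87590975  0.60931491  1.0491134   1.95870297]
-1 tilt 0.3 (0.62, -0.1535) [-0.49860734  0.28904778  1.7052532   0.57890394  1.11721548  2.08070634]
-1 tilt 0.3 (0.55, -0.15) [-0.55641231  0.19094602  1.83469705  0.5839339   1.11976722  2.01296036]
```

Run:
```python
from h import *
q=toolR(Rc).as_quat()
hand.move_gripper(0.0,60)
bot.reach([.42,-.25,.33],q)
def tip(x,z,v):bot.servo_line(w(x,0,z+17),q,velocity=v)
r=95;th=1.0
bot.reach(w(9+r*np.cos(th)-14.5,0,54+r*np.sin(th)+60+17),q)
print("t",get_obs()["time_s"],get_obs()["gripper_width"])
f0=np.array(get_obs()["wrist_force"])
tip(9+r*np.cos(th)-14.5,54+r*np.sin(th)+4,.1)
for th in np.linspace(.9,.06,8):
    tip(9+r*np.cos(th)-14.5,56+r*np.sin(th),.06)
    print(round(th,2),np.round(get_obs()["wrist_force"]-f0,2))
z=56+r*np.sin(.06)
while z>51:
    z-=1;tip(9+r-14.5,z,.02);f=get_obs()["wrist_force"]-f0;print(round(z,1),f.round(2))
    if f[2]>7:break
print(get_obs()["position"],get_obs()["time_s"])
c=vision.read_camera("top")["frame"];s=vision.read_camera("side")["frame"]
im=np.zeros((480,800,3),np.uint8);im[:480,:400]=cv2.resize(c[165:285,260:360],None,fx=4,fy=4);im[:315,405:795]=cv2.resize(s[190:295,235:365],None,fx=3,fy=3)
cv2.imwrite("pics/lid.png",im[:,:,::-1])
```

```text
t 3.4 0.00023419713633028518
0.9 [-0.76  0.31  0.39]
0.78 [-0.58  0.48  1.45]
0.66 [-0.82 -0.13  1.4 ]
0.54 [0.36 0.78 0.95]
0.42 [-0.9   0.79  0.64]
0.3 [-0.83 -0.41  0.45]
0.18 [-0.88  0.28  0.17]
0.06 [-0.53  0.36  0.16]
60.7 [ 0.24 -0.48  0.88]
59.7 [-0.27  0.75  0.23]
58.7 [-1.07  0.63 -0.46]
57.7 [-0.43  0.19  1.11]
56.7 [-0.4   0.52  0.48]
55.7 [-0.59 -0.39  0.55]
54.7 [-2.96  0.42  7.61]
[ 0.70576707 -0.12615238  0.07253137] 8.5833
```

View pics/lid.png

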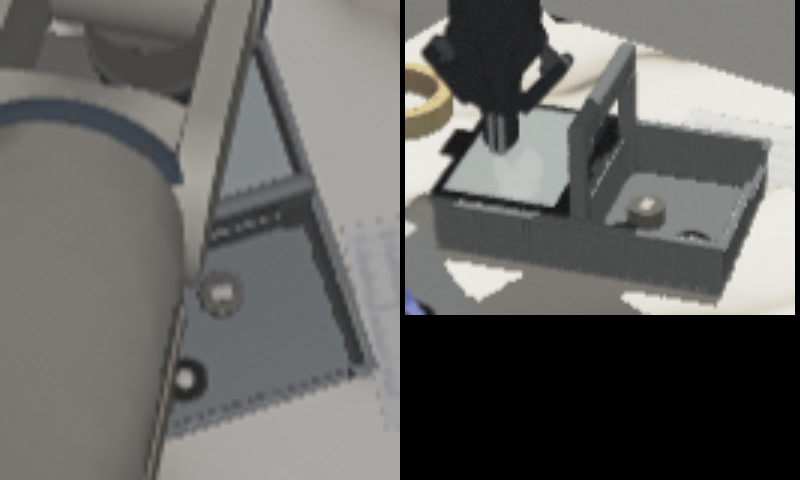

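The lid lies flat on the rim: contact force rose at z ≈ 55, as expected. The caddy hasn't moved (its near-right corner is still at (372,370) in the crop). Next I'll grasp the bar and lift.

Run:
```python
from h import *
q=toolR(Rc).as_quat()
bot.dwell(.4)
bot.servo_line(w(89.5,0,200),q,velocity=.12)
hand.move_gripper(.05,60)
bot.servo_line(w(0,0,200),q,velocity=.15)
f0=np.array(get_obs()["wrist_force"])
bot.servo_line(w(0,0,119),q,velocity=.08)
print(get_obs()["wrist_force"]-f0)
hand.move_gripper(0.0,110)
o=get_obs();print(o["gripper_width"],o["wrist_force"]-f0)
bot.dwell(.3)
bot.servo_line(w(0,0,155),q,velocity=.05)
bot.dwell(.5)
o=get_obs();print(o["gripper_width"],o["wrist_force"]-f0,o["ft_torque"],o["time_s"],o["position"])
c=vision.read_camera("top")["frame"];s=vision.read_camera("side")["frame"]
im=np.zeros((480,800,3),np.uint8);im[:480,:400]=cv2.resize(c[165:285,260:360],None,fx=4,fy=4);im[:315,405:795]=cv2.resize(s[190:295,235:365],None,fx=3,fy=3)
cv2.imwrite("pics/lift.png",im[:,:,::-1])
```

```text
[-0.62348335 -1.14663669 -0.12411485]
0.012512241436634312 [-2.44365458  0.10854568  5.24052944]
0.012251969163581422 [-1.14536453  0.0684008  -7.29631069] [-0.0034952   0.10942716  0.01743119] 14.8417 [ 0.62047096 -0.15351095  0.15491587]
```

View pics/lift.png

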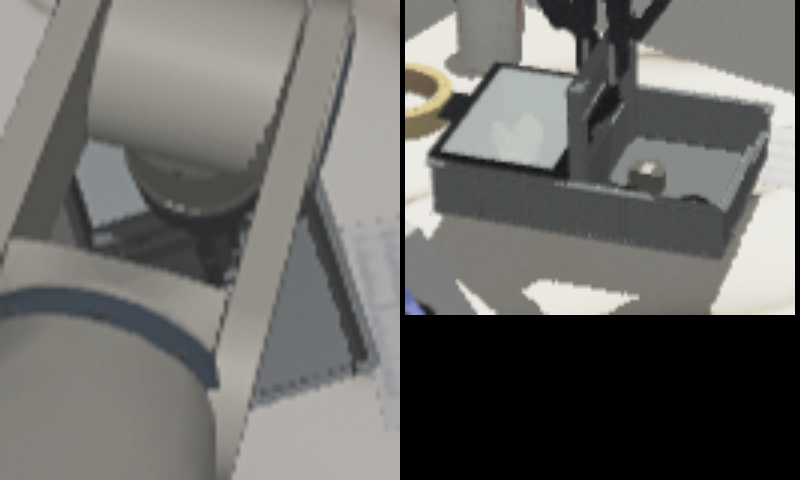

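The caddy is held level and off the bench with the lid shut, at about 0.74 kg, with the specimens undisturbed. Next I'll rise while tilting slowly.

Run:
```python
from h import *
bot.servo_line(w(0,0,200),toolR(Rc).as_quat(),velocity=.06)
bot.servo_line(w(0,0,290),toolR(tilted(np.radians(31))).as_quat(),velocity=.025)
bot.dwell(1.5)
o=get_obs();print(o["gripper_width"],o["wrist_force"],o["ft_torque"],o["time_s"],o["position"],np.degrees(np.arccos(-R.from_quat(o["orientation"]).as_matrix()[2,1])))
T=vision.read_camera("top");S_=vision.read_camera("side");c=T["frame"];s=S_["frame"]
k=tilted(np.radians(31));p=lambda x,y,z:w(0,0,290)+k.apply(np.array([x,y,z-119])/1000)
P=[p(-116,-76,6),p(-120,-80,52),p(-120,80,52),p(120,80,52),p(-120,-80,2)]
print(proj(T,P).round(),proj(S_,P).round(),P[4])
im=np.zeros((600,800,3),np.uint8);im[:600,:400]=cv2.resize(c[135:285,260:360],None,fx=4,fy=4);im[:510,402:800]=cv2.resize(s[130:300,235:365],None,fx=398/130,fy=3)
cv2.imwrite("pics/tilt.png",im[:,:,::-1])
```

```text
0.01222364332766821 [ 0.48419299 -0.54476951 -7.26099233] [-0.8006039   0.78725651 -0.08935437] 21.0917 [ 0.62050408 -0.15351799  0.29000428] 31.001989495864123
[[329. 234.]
 [339. 238.]
 [280. 259.]
 [255. 159.]
 [330. 234.]] [[325. 218.]
 [336. 203.]
 [323. 218.]
 [230. 160.]
 [326. 220.]] [ 0.58155116 -0.20348684  0.11543396]
```

View pics/tilt.png

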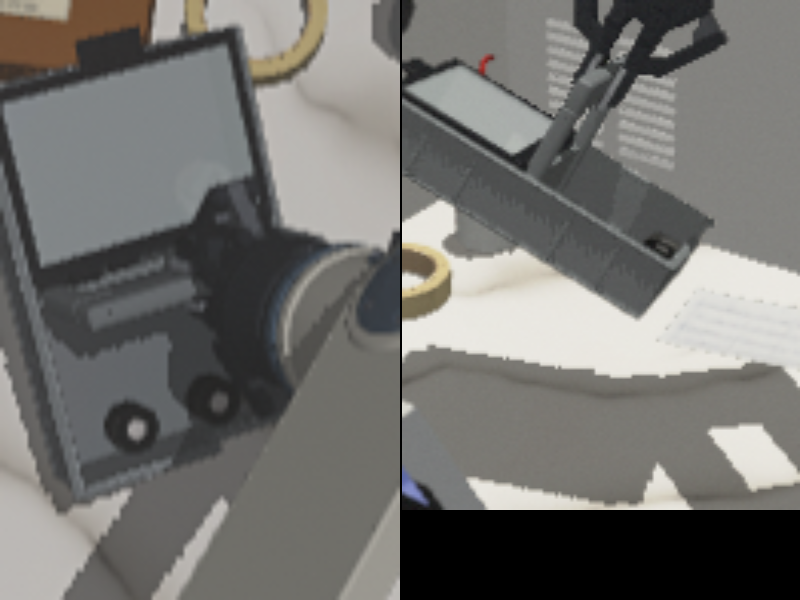

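The tilt matches the prediction: the near-left rim corner was predicted at crop (80,496) and is seen at (75,495). Two black specimens show in the top view at crop (133,428) and (213,400), and the arm hides the corner itself. I'll locate the visible two in the caddy frame.

Run:
```python
from h import *
T=vision.read_camera("top");S_=vision.read_camera("side")
k=tilted(np.radians(31));o0=w(0,0,290)-k.apply([0,0,.119])
def loc(c,uv,z):
    o,d_=ray(c,uv);o=k.inv().apply(o-o0);d_=k.inv().apply(d_);return ((o+d_*(z-o[2])/d_[2])*1000).round()
for u,v in((133,428),(213,400)):
    q=loc(T,(260+u/4-.4,135+v/4-.4),.0245);print(q,"dist",np.hypot(q[0]+116,q[1]+76))
q=loc(S_,(235+(662-402)/3.06-.3,130+245/3-.3),.0245);print("side",q)
```

```text
[-99.  30.  24.] dist 107.35455276791944
[-98. -25.  24.] dist 54.08326913195984
side [-98. -42.  25.]
```

One specimen has stopped at about y = +30, 107 mm from the corner. I'll swing the downhill direction towards the caddy's -y to bring it along the end wall, then return to the diagonal tilt.

```bash
cat >> h.py <<'E'
def tiltdir(deg,az):  # az: deg from -x towards -y in caddy frame
    dd=np.array([-np.cos(np.radians(az)),-np.sin(np.radians(az)),0]);return Rc*R.from_rotvec(np.radians(deg)*np.cross([0,0,1],dd))
E
python3 - <<'E'
from h import *
bot.servo_line(w(0,0,250),toolR(tiltdir(33,68)).as_quat(),velocity=.022)
bot.dwell(1.0)
def snap(n,Hz,k):
    T=vision.read_camera("top");S_=vision.read_camera("side")
    im=np.zeros((600,800,3),np.uint8);im[:600,:400]=cv2.resize(T["frame"][135:285,260:360],None,fx=4,fy=4);im[:510,402:800]=cv2.resize(S_["frame"][130:300,235:365],None,fx=398/130,fy=3)
    cv2.imwrite(n,im[:,:,::-1])
snap("pics/sw1.png",0,0)
bot.servo_line(w(0,0,290),toolR(tiltdir(31,33.2)).as_quat(),velocity=.022)
bot.dwell(.7)
snap("pics/sw2.png",0,0);o=get_obs();print(o["time_s"],o["position"],o["gripper_width"])
a=cv2.imread("pics/sw1.png")[:,:400];b=cv2.imread("pics/sw2.png")[:,:400]
cv2.imwrite("pics/sw.png",np.hstack([a,b]))
E
```

```text
27.125 [ 0.62048799 -0.15348574  0.29001088] 0.012519993391406406
```

View pics/sw.png

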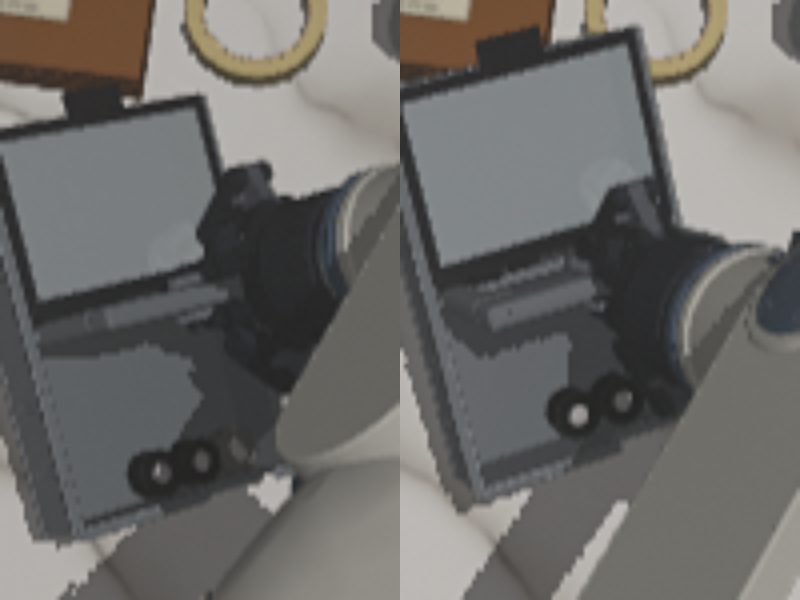

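In the left frame all three specimens stand in a touching row along the end wall, at (160,470), (203,458) and (240,447). After returning, two are visible at (178,415) and (222,398). I'll measure them.

Run:
```python
from h import *
T=vision.read_camera("top")
def loc(uv,z,k,H):
    o0=w(0,0,H)-k.apply([0,0,.119]);o,d_=ray(T,uv);o=k.inv().apply(o-o0);d_=k.inv().apply(d_);return (o+d_*(z-o[2])/d_[2])*1000
for k,H,pts in((tiltdir(33,68),250,((160,470),(203,458),(240,447))),(tiltdir(31,33.2),290,((178,415),(222,398)))):
    for u,v in pts:
        q=loc((260+u/4-.4,135+v/4-.4),.0245,k,H);print(q.round(),"dist",round(np.hypot(q[0]+116,q[1]+76)))
    for P in((-120,80,52),):
        print("NL crop",((proj(T,w(0,0,H)+k.apply((np.array(P)-[0,0,119])/1000))[0]-[260,135])*4).round())
```

```text
[-99.   0.  24.] dist 78
[-99. -33.  24.] dist 46
[-99. -62.  24.] dist 22
NL crop [ 80. 535.]
[-100.   -0.   24.] dist 77
[-99. -31.  24.] dist 48
NL crop [ 79. 494.]
```

All three now form the tightest possible row in the corner, at 22, 47 and 77 mm from it (limit 86, nearest under 34). The lid is shut and the low corner is about 115 mm above the bench. I'll hand in.

Run:
```python
from h import *
bot.dwell(.5);o=get_obs();print(o["time_s"],o["gripper_width"],np.abs(o["joint_vel"]).max(),o["wrist_force"].round(2))
hand_in()
```

```text
27.675 0.012613436967976056 0.005392861134586447 [-0.3  -0.53 -6.57]
the job is handed in; nothing more can be done
```

The job is handed in: the caddy is held still by its handle, tilted about 31° towards the notch corner, with the lid shut and all three specimens in that corner. It took 27.7 s of the 54 s allowed; `hand_in()` gave no verdict.

- **Lid:** I pushed it shut slowly with the closed fingers. Force rose to about 7.6 N with the tip at z ≈ 55 mm, where the rim should be. The pictures afterwards show it flat on the rim.
- **Lift:** I gripped the bar at 110 N and lifted about 0.74 kg level before tilting. The low corner is about 115 mm above the bench.
- **Failed check:** after the first tilt, one specimen had stopped about 107 mm from the corner. I swung the tilt towards the caddy's -y side and then back to the diagonal.
- **Specimens at the end:** they are in a row along the end wall, about 22, 47 and 77 mm from the corner (limits: 86 mm for all, 34 mm for the nearest). The arm hid the nearest one in the last picture. Its 22 mm comes from the picture during the swing, and its neighbour was still in place in the last picture.
- **Other checks:** just before handing in, the arm was still and the grip had not slipped. I kept away from the hardness block, the USB stick, the vice and the tester. I did not measure the block or the stick again at the end.

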